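# Stamp the round windows into a carved cottage

## Robot

A 6-joint arm with a two-finger parallel gripper is mounted at the origin on the work surface. World frame = base frame: x ahead of the robot, y to its left, z up, the work surface at z = 0. Lengths are in mm, angles in rad, forces in N, time in s.
With the tool pointing down it reaches from about 350 to 800 mm from the base axis. Payload 7.3 kg.
Tool frame: the origin (TCP) lies at the very end of the fingers, on their centre line; the grasp point (between the pads) lies 19 mm behind it (ctrl.hold_point_z is the distance from the TCP to the grasp point, in mm); z points along the fingers, y is the line along which they close (so a half turn about z gives the same grasp; the last joint's range is limited). The gripper opens to 85 mm and grips with 20 to 120 N. Pads are 22 mm wide; open, the fingers measure 114 mm over their backs; the gripper's body (76 mm by 85 mm) begins 54 mm behind the grasp point. The pads swing forward as they close: fully open they stand 13 mm farther back than shut.
Start: joints at [-1.472, 0.342, 1.524, -0, 1.275, -0.146], TCP at [127.262, -509.361, 231.322] pointing down, gripper open.
Joint ranges: [-2.53, 2.53], [-0.77, 2.02], [0.04, 2.7], [-1, 4.14], [0.28, 2.66], [-3.11, 3.11]. Speed limits (rad/s): [2.57, 2.57, 3.14, 3.14, 3.14, 3.14].

## Interface

Orientations are given as a rotation vector (axis times angle).
In Python, from cell import ctrl, eyes gives the robot as it stands.
- The arm moves only by the shell command python3 -m pendant 'ROWS'. ROWS is text: rows parted by semicolons, each of 7 numbers parted by spaces: the opening, from 0 (shut) to 1 (fully open), then the shift along the world's x, y, z in mm, then the turn, a rotation vector about the world's x, y, z in degrees. In form: jaw dx dy dz wx wy wz; .... A call has 1 to 8 rows; each row is the pose to reach, as a shift and turn from the pose commanded when the call began; what a row does not reach only later rows make up. A row lasts 1/12 s, in which the tool goes at most 41.7 mm and 7.16 degrees, less where a joint would pass 70% of its speed; a pose out of reach is approached as far as the arm can. A call with a gripper value outside its range is refused whole. The fingers move at their own pace and stop on an object; the grip force is fixed at half the most. Time passes only in rows, so rows that repeat a pose let the fingers close. It gives the time, the measured TCP pose, the force, the opening and the grip force at its end, in the units of the state.
- ctrl.state(): the state, without advancing time (a new reading comes with each control period).
- eyes.grab_frame(name): name is "side" or "top"; returns (picture, depth): 384x512x3 uint8, blue, green, red; 384x512 float32, mm along the optical axis (not along the pixel's ray), 0 where there is no reading.
- eyes.camera_model(name): a dict with "fx", "fy", "cx", "cy" (pixels), "rvec" (rotation vector, rad) and "tvec" (3), from world to camera coordinates, as OpenCV has them. Camera axes: x right, y down, z forward; pixel columns grow to the right and rows downward; lengths in mm; the calibration is good to about 2 mm. A picture is of the moment at which its call begins. camera_model takes no time and is no camera call.
- ctrl.hand_in(): hands the job in; it is judged then, once.
The state is a dict: "clock": time; "joints": joint angles; "joint_velocities": joint speeds; "joint_torque": joint torques, N m; "position": TCP position; "tcp_rot": TCP orientation; "wrist_force": force on the tool from outside, world axes, zero at the start; "torque": the same for the moment, N m; "opening": opening from 0.0 (shut) to 1.0 (fully open); "grip_force": force on a finger pad.
Only numpy, scipy, OpenCV 4.12 (cv2) and the standard library are available. Lean on these libraries where they do the work, as an engineer would, in place of code of your own. Each camera call takes 0.05 s, during which the arm holds its last target. There are 200 camera calls.

## Task

Stamp a window in the middle of each of the four walls of the little wooden cottage, by holding it off the bench and pressing each wall squarely against the spring stamp on the grey stand until the stamp is fully in: first the gable end nearest the chimney, next the opposite gable end, then the long wall on the chimney's side, last the other long wall. The stand is too tall for a finger to fit between it and the wall being stamped, so set the cottage down and take it by the other pair of walls half-way. Press gently, keep the cottage upright throughout, finally leave it standing wholly on the dark display board (set it down, do not drop it), and leave the pyramid, bowl and mallet where they are.

Things in the scene. Friction and masses are not known exactly. Their poses are not given: they have to be found in the camera images.
- cottage: solid carved house of bare wood, 0.11 kg. Base 56 mm (x) by 44 mm (y), vertical walls 46 mm high; above them a 45-degree roof, no overhang, ridge along x at 68 mm. A 12 x 12 mm chimney near one corner of the roof, centre x +18, y +10 mm, top at 74 mm. Origin: centre of the underside; z up. The gable ends (at the ridge's ends) face +x and -x, the long walls +y and -y
- gable_chimney (a point): gable end nearest the chimney (cottage +x face), on the cottage, moving with it: the centre of the wall, 25 mm above the underside, on the wall's outer surface: the spot the stamp must meet
- gable_plain (a point): gable end far from the chimney (cottage -x face), on the cottage, moving with it: the centre of the wall, 25 mm above the underside, on the wall's outer surface: the spot the stamp must meet
- long_chimney (a point): long wall on the chimney's side (cottage +y face), on the cottage, moving with it: the centre of the wall, 25 mm above the underside, on the wall's outer surface: the spot the stamp must meet
- long_plain (a point): long wall away from the chimney (cottage -y face), on the cottage, moving with it: the centre of the wall, 25 mm above the underside, on the wall's outer surface: the spot the stamp must meet
- stand: stamp stand fixed to the bench: dark foot plate 100 x 90 x 10 mm, upright grey block 34 mm thick, 64 mm wide, top at 80 mm. Its flat front face is at x = -20 mm of its frame and looks along its -x; only the stamp sticks out of it, level, 45 mm above the bench. Origin: on the bench 20 mm behind the front face (foot plate from x = -20 to +80 mm); z up
- stamp (a joint): how far the stamp is pushed in, m: 0 out, 0.012 fully in; sprung, about 3 N to start and 10 N when fully in
- stamp_tip (a point): centre of the stamp's flat round steel end (18 mm diameter), 16 mm in front of the stand's front face when out; 45 mm above the bench; it is pushed in along the stand's +x. Its axes are those of the stand
- board: dark wooden display board lying on the bench, fixed, 130 mm (its x) by 110 mm (its y), 14 mm thick; origin: centre of its underside
- pyramid: bystander: carved wooden pyramid, 75 mm square, 100 mm high; origin: centre of its underside
- bowl: bystander: turned dark wooden bowl, 110 mm across, 40 mm high; origin: centre of its underside
- mallet: bystander: carver's mallet standing on its head, 72 mm across, 170 mm high in all; origin: centre of its underside
Things that resemble listed ones, but are neither listed nor needed, are in the scene too. Several things have the shape of the board; the one meant has the colours described above.

How it is judged (in metres and radians):
On the way, in this order (a step that is already met when the one before it is completed fails the run):
1. the gable end nearest the chimney is pressed on the stamp (value of joint stamp above 0.009 m and distance between gable_chimney and stamp_tip below 0.01 m and angle between the x axis of cottage and the x axis of stand, either way round below 0.15 rad and contact force between cottage and stand above 1 N), for 0.2 s.
2. the opposite gable end is pressed on the stamp (value of joint stamp above 0.009 m and distance between gable_plain and stamp_tip below 0.01 m and angle between the x axis of cottage and the x axis of stand, either way round below 0.15 rad and contact force between cottage and stand above 1 N), for 0.2 s.
3. the long wall on the chimney's side is pressed on the stamp (value of joint stamp above 0.009 m and distance between long_chimney and stamp_tip below 0.01 m and angle between the y axis of cottage and the x axis of stand, either way round below 0.15 rad and contact force between cottage and stand above 1 N), for 0.2 s.
4. the other long wall is pressed on the stamp (value of joint stamp above 0.009 m and distance between long_plain and stamp_tip below 0.01 m and angle between the y axis of cottage and the x axis of stand, either way round below 0.15 rad and contact force between cottage and stand above 1 N), for 0.2 s.
At the end, for the whole second after the job is handed in: Four walls stamped in order (stamp in over 9 mm for 0.2 s, wall centre within 10 mm of the stamp's, square within 0.15 rad); the cottage stands at rest on the board, upright within 0.1 rad, centre within 48 mm (board x) and 38 mm (board y) of the board's centre (z of cottage in the frame of board between 0.011 and 0.018 m and x of cottage in the frame of board between -0.048 and 0.048 m and y of cottage in the frame of board between -0.038 and 0.038 m and angle between cottage's own z axis and vertical below 0.1 rad and linear speed of cottage below 0.02 m/s and contact force between cottage and board above 0.2 N); the robot touches nothing.
It fails at once if the cottage is rammed against the stand (over 60 N) (contact force between cottage and stand above 60 N).
It fails at once if the cottage is dropped (falls free, faster than 0.5 m/s, from some 13 mm) (contact force between cottage and anything else below 0.02 N and linear speed of cottage above 0.5 m/s).
It fails at once if the cottage is tipped by more than 0.6 rad (angle between cottage's own z axis and vertical above 0.6 rad).
It fails at once if a bystander is moved by more than 20 mm (distance of any of pyramid, bowl, mallet from where it was at the start of the episode above 0.02 m).
It also fails if it takes over 72 s, if anything falls off the work surface, if the arm or the gripper's body presses on something with over 40 N, if the wrist force passes 120 N, or if a joint passes its speed limit or range.

## Working session

There is one attempt and no reset: what is moved stays moved. The work goes in short steps, Python scripts to look and compute and a shell command to move; the robot and the scene stay as the last step left them, time stands still between calls to the robot, and variables do not carry over. Pictures are saved under pics/ and viewed, at most 10 in all, crops included, and the job is handed in when it is done.

```bash
mkdir -p pics; ls
python3 - <<'E'
from cell import ctrl,eyes
import cv2,numpy as np
for n in("top","side"):
    im,d=eyes.grab_frame(n); cv2.imwrite(f"pics/{n}0.png",im); np.save(f"{n}0.npy",d)
    print(n,eyes.camera_model(n))
print(ctrl.state(),ctrl.hold_point_z)
E
```

```text
pics
top {'fx': 347.9111997123127, 'fy': 347.9111997123127, 'cx': 254.33642688144445, 'cy': 190.3350543007379, 'rvec': array([ 2.22481036, -2.20565159,  0.0863787 ]), 'tvec': array([-89.02134139, 544.2968477 , 898.92309577])}
side {'fx': 426.7874761897407, 'fy': 426.7874761897407, 'cx': 251.66807640340738, 'cy': 188.25199369587526, 'rvec': array([ 2.13607351, -0.35854488,  0.16498971]), 'tvec': array([-544.92057808,  122.85277247,  954.08200136])}
{'clock': 0.1, 'joints': array([-1.47202078e+00,  3.42661716e-01,  1.52491956e+00,  8.60048368e-06,
        1.27539709e+00, -1.46019943e-01]), 'joint_velocities': array([ 5.22013743e-04, -1.93441609e-03, -3.79327899e-03,  1.78813670e-03,
       -1.36930099e-03, -6.62543930e-06]), 'joint_torque': array([ 1.56026475e-03, -4.34449518e+01, -2.46488929e+01, -5.54006590e-05,
        4.71226274e-03, -1.42554359e-05]), 'position': array([ 127.21649555, -508.98762323,  230.69163059]), 'tcp_rot': array([-3.11671530e+00, -3.83391451e-01, -6.43026439e-05]), 'wrist_force': array([-0.2176872 , -0.41808181, -0.21111827]), 'torque': array([-0.01136591,  0.0193191 ,  0.0069447 ]), 'grip_force': 0.0, 'opening': 0.9965611359507505} 18.700000000000003
```

View pics/top0.png

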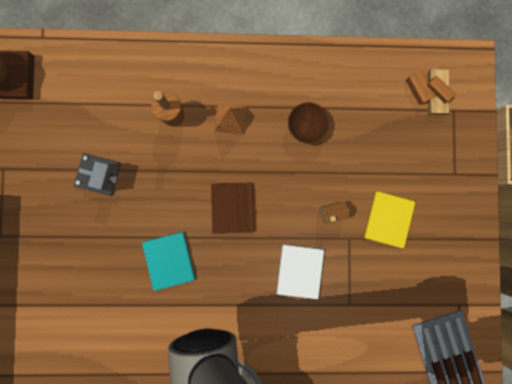

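View pics/side0.png

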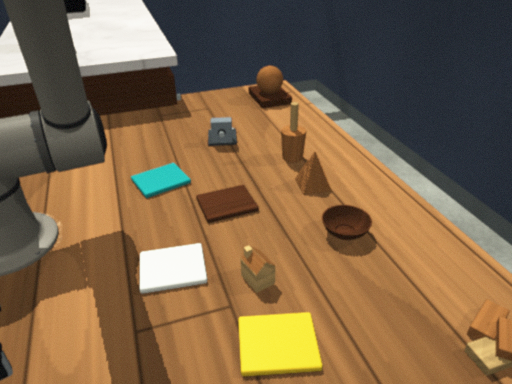

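Top view: cottage at about (337,212) with its chimney at (333,218), stand at (97,175), dark board at (233,208), mallet (166,107), pyramid (234,120), bowl (310,123). In the side view the stamp at (222,132) faces the camera, so it points roughly along -y. Next I'll measure from the depth images and crops.

```bash
cat > h.py <<'E'
import cv2,numpy as np
from cell import ctrl,eyes
def cloud(n,d=None):
    if d is None: im,d=eyes.grab_frame(n)
    m=eyes.camera_model(n);R=cv2.Rodrigues(m["rvec"])[0]
    v,u=np.mgrid[:384,:512]
    p=np.stack([(u-m["cx"])/m["fx"]*d,(v-m["cy"])/m["fy"]*d,d],-1)
    P=(p-m["tvec"])@R
    P[d<=0]=np.nan
    return P
def box(P,u0,u1,v0,v1): return P[v0:v1,u0:u1].reshape(-1,3)
def sel(P,lo,hi): 
    return P[(P[:,2]>lo)&(P[:,2]<hi)]
def rect(p): 
    return cv2.minAreaRect(p[:,:2].astype(np.float32))
E
python3 - <<'E'
from h import *
T=cloud("top",np.load("top0.npy"));S=cloud("side",np.load("side0.npy"))
np.set_printoptions(precision=1,suppress=True)
def show(n,P,lo,hi):
    p=sel(P,lo,hi); 
    if len(p)>4: print(n,lo,hi,len(p),"mean",p.mean(0),"med z",np.median(p[:,2]),rect(p))
print("bench",np.median(box(T,180,205,200,225)[:,2]),np.median(box(S,170,200,205,230)[:,2]))
c=box(T,312,362,190,232)
for a,b in((8,42),(42,60),(50,70),(62,90),(69,90),(8,100)): show("cotT",c,a,b)
c=box(S,232,285,238,300)
for a,b in((8,42),(42,60),(62,80),(69,80),(8,90)): show("cotS",c,a,b)
c=box(T,65,130,145,202)
for a,b in((5,20),(5,100),(70,90),(35,60)): show("stT",c,a,b)
c=box(S,200,245,110,152)
for a,b in((5,20),(5,100),(70,90),(30,60)): show("stS",c,a,b)
c=box(T,200,265,170,240);show("bT",c,7,30)
c=box(S,185,265,180,225);show("bS",c,7,30)
for n,b in dict(mallet=(145,190,85,130),pyr=(215,258,100,138),bowl=(282,340,95,150)).items():show(n,box(T,*b),8,200)
im=cv2.imread("pics/side0.png");t=cv2.imread("pics/top0.png")
f=lambda a:cv2.resize(a,(390,290),interpolation=cv2.INTER_CUBIC)
cv2.imwrite("pics/crops.png",np.vstack([np.hstack([f(im[235:300,220:300]),f(im[105:155,195:255])]),np.hstack([f(t[190:232,310:365]),f(t[145:202,65:135])])]))
E
```

```text
bench nan nan
cotT 8 42 64 mean [ 488.2 -268.2   25.4] med z 26.485986507191242 ((498.197265625, -274.0875244140625), (33.231773376464844, 66.86659240722656), 55.343013763427734)
cotT 42 60 217 mean [ 491.6 -288.    53.2] med z 53.46131491085692 ((489.1952209472656, -289.91229248046875), (44.31111145019531, 55.898738861083984), 14.721309661865234)
cotT 50 70 325 mean [ 491.  -289.2   59.9] med z 60.06288731529411 ((489.0628356933594, -289.7541809082031), (42.171966552734375, 56.508384704589844), 15.266692161560059)
cotT 62 90 157 mean [ 487.1 -287.2   67.4] med z 66.71003134787568 ((486.5564880371094, -290.01947021484375), (26.461368560791016, 55.54977798461914), 14.186899185180664)
cotT 69 90 37 mean [ 479.4 -280.9   73. ] med z 73.43195557508514 ((482.54718017578125, -292.69927978515625), (17.385671615600586, 49.89859390258789), 14.171107292175293)
cotT 8 100 473 mean [ 489.7 -285.2   54.7] med z 57.2666448944566 ((489.2067565917969, -289.67626953125), (44.31494140625, 56.263511657714844), 14.523356437683105)
cotS 8 42 433 mean [ 484.4 -307.3   25.3] med z 25.090380074349003 ((488.
[... 2206 characters left out ...]
2266845703), 2.3488800525665283)
bS 7 30 1467 mean [496.6 -33.   13.2] med z 13.470977930334444 ((495.04241943359375, 10.916839599609375), (132.51199340820312, 193.34178161621094), 5.15974235534668)
mallet 8 200 857 mean [736.2 127.4  94.9] med z 90.10922188174874 ((742.8748168945312, 132.38006591796875), (68.39360046386719, 68.44384002685547), 45.165889739990234)
pyr 8 200 720 mean [728.7 -19.7  42.1] med z 37.84819136958053 ((736.71923828125, -18.660316467285156), (72.1286849975586, 74.35093688964844), 83.84468841552734)
bowl 8 200 1136 mean [ 725.6 -225.5   24.2] med z 22.217031322732765 ((720.4957885742188, -221.8641815185547), (106.10586547851562, 108.06474304199219), 46.09737777709961)
```

View pics/crops.png

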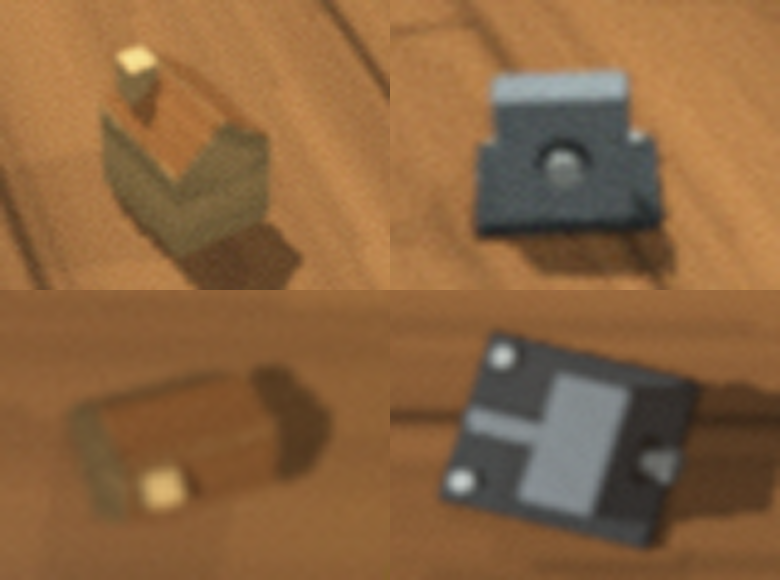

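```bash
python3 -m pendant '1 200 120 0 0 0 50; 1 200 120 0 0 0 50; 1 200 120 0 0 0 50; 1 200 120 0 0 0 50; 1 200 120 0 0 0 50; 1 200 120 0 0 0 50; 1 200 120 0 0 0 50; 1 200 120 0 0 0 50'
python3 -m pendant '1 162 99 -100 0 0 40.7; 1 162 99 -100 0 0 40.7; 1 162 99 -100 0 0 40.7; 1 162 99 -100 0 0 40.7; 1 162 99 -100 0 0 40.7; 1 162 99 -100 0 0 40.7; 1 162 99 -100 0 0 40.7; 1 162 99 -100 0 0 40.7'
python3 - <<'E'
from h import *
from scipy.spatial.transform import Rotation as R
s=ctrl.state();r=R.from_rotvec(s["tcp_rot"]).as_matrix();print(s["clock"],s["position"],np.degrees(np.arctan2(r[1,1],r[0,1])),r[:,2],s["joints"][5])
E
```

```text
clock: 0.77
position: [328.4, -388.2, 231.0]
tcp_rot: [-2.657, -1.675, 0.0]
wrist_force: [-0.8, -0.5, 0.5]
opening: 1.006
grip_force: 0.0
clock: 1.43
position: [488.7, -290.8, 130.9]
tcp_rot: [-1.924, -2.482, 0.001]
wrist_force: [0.3, -0.8, -0.1]
opening: 1.001
grip_force: 0.0
1.4333 [ 488.70644313 -290.75965004  130.91146295] 14.431930259375052 [-1.11403852e-03  3.51435066e-04 -9.99999318e-01] -0.9228933058928688
```

```bash
python3 -m pendant '1 0 0 -40 0 0 0; 1 0 0 -80 0 0 0; 1 0 0 -105 0 0 0; 1 0 0 -119 0 0 0; 1 0 0 -119 0 0 0; 0 0 0 -119 0 0 0; 0 0 0 -119 0 0 0; 0 0 0 -119 0 0 0'
python3 -m pendant '0 0 0 0 0 0 0; 0 0 0 0 0 0 0; 0 0 0 0 0 0 0; 0 0 0 0 0 0 0; 0 0 0 0 0 0 0; 0 0 0 0 0 0 0'
python3 -m pendant '0 0 0 20 0 0 0; 0 0 0 50 0 0 0; 0 0 0 50 0 0 0; 0 0 0 50 0 0 0'
```

```text
clock: 2.1
position: [489.9, -291.7, 14.3]
tcp_rot: [1.919, 2.483, -0.0]
wrist_force: [0.6, 0.4, 0.0]
opening: 0.603
grip_force: 0.0
clock: 2.6
position: [490.2, -291.5, 14.4]
tcp_rot: [1.916, 2.484, -0.001]
wrist_force: [-1.5, -1.9, 6.9]
opening: 0.502
grip_force: 62.1
clock: 2.93
position: [490.3, -291.2, 64.5]
tcp_rot: [1.916, 2.484, -0.0]
wrist_force: [0.3, 0.8, -1.6]
opening: 0.504
grip_force: 61.5
```

```bash
python3 -m pendant '0 25 230 0 0 0 -15; 0 25 230 0 0 0 -15; 0 25 230 0 0 0 -15; 0 25 230 0 0 0 -15; 0 25 230 0 0 0 -15; 0 25 230 0 0 0 -15; 0 25 230 0 0 0 -15; 0 25 230 0 0 0 -15'
python3 -m pendant '0 25 226 0 0 0 -15; 0 25 226 0 0 0 -15; 0 25 226 0 0 0 -15; 0 25 226 0 0 0 -15; 0 25 226 0 0 0 -15; 0 25 226 0 0 0 -15; 0 25 226 -30 0 0 -15; 0 25 226 -30 0 0 -15'
cat >> h.py <<'E'
from scipy.spatial.transform import Rotation as Rot
np.set_printoptions(precision=2,suppress=True)
def tool():
    s=ctrl.state();r=Rot.from_rotvec(s["tcp_rot"]).as_matrix()
    return s,r,np.degrees(np.arctan2(r[1,1],r[0,1]))
def pr():
    s,r,y=tool();print(s["clock"],s["position"],"yawY %.2f"%y,"z",r[:,2],"q6 %.2f"%np.degrees(s["joints"][5]),"F",s["wrist_force"],s["opening"],s["grip_force"])
E
python3 - <<'E'
from h import *
pr()
for n in("side","top"):
    im,d=eyes.grab_frame(n);cv2.imwrite(f"pics/{n}1.png",im);np.save(f"{n}1.npy",d)
a=cv2.imread("pics/side1.png")[80:240,130:330];b=cv2.imread("pics/top1.png")[120:280,60:260]
cv2.imwrite("pics/c1.png",np.hstack([cv2.resize(x,(400,320),interpolation=2) for x in(a,b)]))
E
```

```text
clock: 3.6
position: [513.7, -58.7, 61.6]
tcp_rot: [-2.222, -2.219, 0.001]
wrist_force: [0.2, -0.6, -1.3]
opening: 0.51
grip_force: 61.4
clock: 4.27
position: [536.8, 165.7, 28.2]
tcp_rot: [-2.493, -1.907, 0.01]
wrist_force: [-2.2, -1.3, -2.6]
opening: 0.501
grip_force: 61.6
4.2667 [536.79 165.66  28.16] yawY -15.19 z [-0.01 -0.   -1.  ] q6 24.55 F [-2.17 -1.27 -2.57] 0.5013332116636519 61.55155811458826
```

View pics/c1.png

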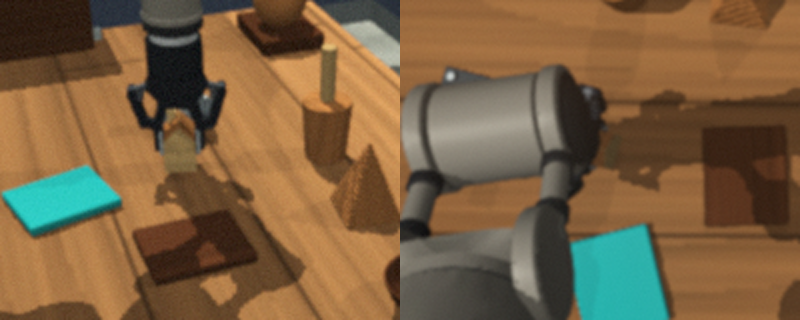

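The side view shows the cottage gripped upright at about pixel (220,155), plain gable toward the camera, in front of the (hidden) stand. I'll measure the hold with depth.

```bash
cat >> h.py <<'E'
def face(yaw,ctr,hl,hw):
    """side-camera cloud in a frame at ctr with given yaw: x'=along stand x, y'=lateral"""
    S=cloud("side");a=np.radians(yaw);e=np.array([np.cos(a),np.sin(a)]);l=np.array([-e[1],e[0]])
    P=S.reshape(-1,3);P=P[~np.isnan(P[:,0])]
    q=np.c_[(P[:,:2]-ctr)@e,(P[:,:2]-ctr)@l,P[:,2]]
    return q
E
python3 - <<'E'
from h import *
pr();s,_,_=tool()
c=s["position"][:2]
q=face(75,c,0,0)
f=q[(abs(q[:,0]+28)<6)&(abs(q[:,1])<27)&(q[:,2]>5)&(q[:,2]<75)]
print(len(f),f.min(0),f.max(0))
g=f[(f[:,2]>15)&(f[:,2]<50)&(abs(f[:,1])<18)]
A=np.c_[g[:,1:],np.ones(len(g))];k=np.linalg.lstsq(A,g[:,0],rcond=None)[0];print("plane x'=a*lat+b*z+c",k,"mean",g[:,0].mean())
for lo in range(0,100,5):
    b=f[(f[:,2]>=lo)&(f[:,2]<lo+5)]
    if len(b): print(lo,len(b),b[:,1].min(),b[:,1].max(),b[:,0].mean())
pr()
E
```

```text
4.3667 [538.28 164.32  31.16] yawY -15.33 z [-0. -0. -1.] q6 24.54 F [-0.16 -0.47 -1.53] 0.5049040445571695 61.546922363340855
282 [-33.23 -20.3   16.04] [-22.26  23.29  74.44]
plane x'=a*lat+b*z+c [  0.01  -0.01 -26.41] mean -26.785489656650693
15 19 -19.352998149885305 22.412098848765748 -26.373143151559372
20 21 -19.52493166584319 22.017048424578398 -26.734849446965704
25 26 -19.829998953022237 18.862093620303117 -27.23622410887614
30 25 -20.156532080510047 21.36467316338452 -26.242810564190606
35 22 -20.295778061878227 21.193424213131486 -26.756191908973893
40 25 -17.72012954402579 23.287963689349414 -27.06957342416734
45 25 -18.03669165416777 23.10250367009671 -26.638413126703
50 26 -18.416948925827395 22.8638643481853 -27.08980238502
55 23 -18.54914991344935 22.429214677090787 -27.151220395178303
60 29 -18.879487064925158 22.09547983515889 -27.15059147615609
65 27 -19.11963507712853 21.78043543544319 -26.745124524337484
70 14 -13.84206656230337 13.209103005264037 -25.472685297636982
4.4167 [539.23 164.17  32.21] yawY -15.37 z [-0. -0. -1.] q6 24.54 F [ 0.9   0.15 -1.54] 0.5059808890666316 61.5467869117856
```

```bash
python3 -m pendant '0 5 20 2 0 0 0.3; 0 10 40 2 0 0 0.3; 0 14 52 2 0 0 0.3; 0 16 60 2 0 0 0.3; 0 16 60 2 0 0 0.3; 0 16 60 2 0 0 0.3; 0 16 60 2 0 0 0.3; 0 16 60 2 0 0 0.3'
python3 -m pendant '0 0.5 2 0 0 0 0; 0 1 4 0 0 0 0; 0 1 4 0 0 0 0; 0 1 4 0 0 0 0'
python3 -m pendant '0 0.5 2 0 0 0 0; 0 1 4 0 0 0 0; 0 1 4 0 0 0 0; 0 1 4 0 0 0 0'
```

```text
clock: 5.08
position: [555.1, 224.7, 34.3]
tcp_rot: [-2.493, -1.912, 0.001]
wrist_force: [0.1, 0.2, -1.2]
opening: 0.502
grip_force: 61.6
clock: 5.42
position: [556.3, 229.7, 34.3]
tcp_rot: [2.492, 1.913, 0.0]
wrist_force: [0.6, -0.4, -1.7]
opening: 0.505
grip_force: 61.6
clock: 5.75
position: [557.2, 233.8, 34.3]
tcp_rot: [2.492, 1.913, 0.0]
wrist_force: [0.2, 0.2, -1.5]
opening: 0.508
grip_force: 61.6
```

```bash
python3 -m pendant '0 1 1.5 0 0 0 0; 0 1.5 3 0 0 0 0; 0 1.5 3 0 0 0 0; 0 1.5 3 0 0 0 0'
python3 -m pendant '0 0.4 1.5 0 0 0 0; 0 0.8 3 0 0 0 0; 0 0.8 3 0 0 0 0; 0 0.8 3 0 0 0 0'
python3 -m pendant '0 0.4 1.5 0 0 0 0; 0 0.8 3 0 0 0 0; 0 0.8 3 0 0 0 0; 0 0.8 3 0 0 0 0'
```

```text
clock: 6.08
position: [558.6, 236.3, 34.3]
tcp_rot: [2.492, 1.913, -0.001]
wrist_force: [-2.0, -3.5, 0.2]
opening: 0.505
grip_force: 61.7
clock: 6.42
position: [559.4, 239.4, 34.3]
tcp_rot: [2.492, 1.913, -0.001]
wrist_force: [-1.5, -5.6, 0.9]
opening: 0.504
grip_force: 61.7
clock: 6.75
position: [560.1, 242.0, 34.3]
tcp_rot: [2.491, 1.913, -0.002]
wrist_force: [-1.7, -7.2, 1.0]
opening: 0.506
grip_force: 61.8
```

```bash
python3 -m pendant '0 0.3 1 0 0 0 0; 0 0.6 2 0 0 0 0; 0 0.8 3 0 0 0 0; 0 0.8 3 0 0 0 0; 0 0.8 3 0 0 0 0; 0 0.8 3 0 0 0 0'
python3 -m pendant '0 0.1 0.5 0 0 0 0; 0 0.2 0.8 0 0 0 0; 0 0.2 0.8 0 0 0 0; 0 0.2 0.8 0 0 0 0; 0 0.2 0.8 0 0 0 0; 0 0.2 0.8 0 0 0 0'
```

```text
clock: 7.25
position: [560.7, 244.6, 34.3]
tcp_rot: [2.491, 1.913, -0.003]
wrist_force: [-2.2, -8.4, 2.6]
opening: 0.506
grip_force: 61.9
clock: 7.75
position: [560.9, 245.3, 34.3]
tcp_rot: [2.491, 1.913, -0.003]
wrist_force: [-2.2, -7.7, 2.4]
opening: 0.504
grip_force: 62.0
```

Run:
```python
from h import *
for i in range(4): pr(); eyes.grab_frame("top")
```

```text
7.75 [560.92 245.29  34.29] yawY -14.97 z [-0. -0. -1.] q6 31.52 F [-2.2  -7.71  2.36] 0.5041775620149191 61.97699183598161
7.8 [560.91 245.27  34.3 ] yawY -14.97 z [-0. -0. -1.] q6 31.52 F [-2.7  -8.7   2.49] 0.5057234408506797 61.97649238631129
7.85 [560.92 245.26  34.28] yawY -14.97 z [-0. -0. -1.] q6 31.52 F [-3.18 -8.32  2.3 ] 0.5039236620260924 61.976523119956255
7.9 [560.94 245.29  34.31] yawY -14.97 z [-0. -0. -1.] q6 31.52 F [-2.51 -9.57  2.54] 0.5085030558125975 61.97771295905113
```

```bash
python3 -m pendant '0 0.1 0.5 0 0 0 0; 0 0.3 1.2 0 0 0 0; 0 0.3 1.2 0 0 0 0; 0 0.3 1.2 0 0 0 0; 0 0.3 1.2 0 0 0 0'
python3 -m pendant '0 0.1 0.5 0 0 0 0; 0 0.3 1 0 0 0 0; 0 0.3 1 0 0 0 0; 0 0.3 1 0 0 0 0; 0 0.3 1 0 0 0 0'
python3 - <<'E'
from h import *
pr(); eyes.grab_frame("top");pr()
E
```

```text
clock: 8.37
position: [561.2, 246.3, 34.3]
tcp_rot: [2.491, 1.913, -0.004]
wrist_force: [-1.6, -9.2, 2.5]
opening: 0.505
grip_force: 62.0
clock: 8.78
position: [561.4, 247.2, 34.3]
tcp_rot: [2.491, 1.913, -0.004]
wrist_force: [-3.2, -9.5, 2.9]
opening: 0.504
grip_force: 62.1
8.7833 [561.42 247.2   34.3 ] yawY -14.97 z [-0. -0. -1.] q6 31.70 F [-3.16 -9.55  2.91] 0.5037970749977204 62.06097951158881
8.8333 [561.43 247.2   34.29] yawY -14.97 z [-0. -0. -1.] q6 31.70 F [-3.72 -9.43  3.22] 0.5076063864089282 62.06107947975397
```

```bash
python3 -m pendant '0 -3 -10 0 0 0 0; 0 -7 -26 0 0 0 0; 0 -13 -50 0 0 0 0; 0 -20 -75 0 0 0 0; 0 -23 -87 0 0 0 0; 0 -23 -87 0 0 0 7; 0 -23 -87 0 0 0 14; 0 -23 -87 0 0 0 20'
python3 -m pendant '0 0 0 0 0 0 55; 0 0 0 0 0 0 55; 0 0 0 0 0 0 55; 0 0 0 0 0 0 55; 0 0 0 0 0 0 55; 0 0 0 0 0 0 55; 0 0 0 0 0 0 55; 0 0 0 0 0 0 55'
python3 -m pendant '0 0 0 0 0 0 55; 0 0 0 0 0 0 55; 0 0 0 0 0 0 55; 0 0 0 0 0 0 55; 0 0 0 0 0 0 55; 0 0 0 0 0 0 55; 0 0 0 0 0 0 55; 0 0 0 0 0 0 55'
python3 -m pendant '0 0 0 0 0 0 50; 0 0 0 0 0 0 50; 0 0 0 0 0 0 50; 0 0 0 0 0 0 50; 0 0 0 0 0 0 50; 0 0 0 0 0 0 50; 0 0 0 0 0 0 50; 0 0 0 0 0 0 50'
python3 - <<'E'
from h import *
eyes.grab_frame("top");eyes.grab_frame("top");pr();s,_,_=tool()
c=s["position"][:2]
q=face(75,c,0,0)
f=q[(abs(q[:,0]+28)<8)&(abs(q[:,1])<27)&(q[:,2]>5)&(q[:,2]<75)]
g=f[(f[:,2]>15)&(f[:,2]<50)&(abs(f[:,1])<18)]
A=np.c_[g[:,1:],np.ones(len(g))];k=np.linalg.lstsq(A,g[:,0],rcond=None)[0];print("plane x'=a*lat+b*z+c",k,"mean",g.mean(0),f.min(0),f.max(0))
E
```

```text
clock: 9.5
position: [539.7, 162.0, 34.6]
tcp_rot: [2.116, 2.322, 0.003]
wrist_force: [-0.2, -0.3, -0.8]
opening: 0.507
grip_force: 61.7
clock: 10.17
position: [539.6, 162.5, 34.5]
tcp_rot: [0.803, 3.036, 0.002]
wrist_force: [-0.3, -0.3, -2.6]
opening: 0.505
grip_force: 61.7
clock: 10.83
position: [539.6, 162.5, 34.5]
tcp_rot: [-0.69, 3.063, 0.001]
wrist_force: [-0.3, 0.0, -1.1]
opening: 0.506
grip_force: 61.7
clock: 11.5
position: [539.5, 162.4, 34.5]
tcp_rot: [-1.917, 2.487, 0.0]
wrist_force: [-0.3, 0.3, -0.5]
opening: 0.508
grip_force: 61.7
11.6 [539.33 162.16  34.4 ] yawY 164.80 z [ 0.  0. -1.] q6 -155.91 F [-0.48 -0.3  -1.76] 0.5079575277396257 61.71102471649647
plane x'=a*lat+b*z+c [  0.01  -0.02 -28.61] mean [-29.45   0.38  34.89] [-33.77 -20.15  19.52] [-20.5   23.52  74.99]
```

```bash
python3 -m pendant '0 5 20 0 0 0 0.2; 0 10 40 0 0 0 0.2; 0 15 58 0 0 0 0.2; 0 18.5 70 0 0 0 0.2; 0 18.5 70 0 0 0 0.2; 0 19 72 0 0 0 0.2; 0 19.5 74 0 0 0 0.2; 0 19.5 74 0 0 0 0.2'
python3 -m pendant '0 0.4 1.5 0 0 0 0; 0 0.7 3 0 0 0 0; 0 1.2 4.5 0 0 0 0; 0 1.6 6 0 0 0 0; 0 1.6 6 0 0 0 0; 0 1.6 6 0 0 0 0; 0 1.6 6 0 0 0 0'
```

```text
clock: 12.32
position: [558.4, 235.2, 34.3]
tcp_rot: [1.916, -2.489, -0.0]
wrist_force: [-0.8, -0.9, -1.5]
opening: 0.505
grip_force: 61.7
clock: 12.9
position: [560.0, 241.2, 34.4]
tcp_rot: [1.917, -2.488, 0.0]
wrist_force: [-1.1, -4.7, 1.4]
opening: 0.506
grip_force: 61.8
```

```bash
python3 -m pendant '0 0.4 1.5 0 0 0 0; 0 0.7 3 0 0 0 0; 0 1.2 4.5 0 0 0 0; 0 1.6 6 0 0 0 0; 0 1.6 6 0 0 0 0; 0 1.6 6 0 0 0 0; 0 1.6 6 0 0 0 0'
python3 -m pendant '0 0.2 0.8 0 0 0 0; 0 0.4 1.6 0 0 0 0; 0 0.5 2 0 0 0 0; 0 0.5 2 0 0 0 0; 0 0.5 2 0 0 0 0; 0 0.5 2 0 0 0 0'
```

```text
clock: 13.48
position: [561.4, 246.7, 34.4]
tcp_rot: [1.916, -2.487, 0.001]
wrist_force: [-2.0, -7.6, 1.9]
opening: 0.502
grip_force: 62.0
clock: 13.98
position: [561.9, 248.4, 34.4]
tcp_rot: [1.916, -2.487, 0.001]
wrist_force: [-1.5, -8.6, 2.6]
opening: 0.506
grip_force: 62.0
```

Run:
```python
from h import *
for i in range(4): pr(); eyes.grab_frame("top")
```

```text
13.9833 [561.87 248.41  34.38] yawY 165.22 z [-0. -0. -1.] q6 -148.42 F [-1.53 -8.55  2.6 ] 0.5063137425100905 62.026055697351694
14.0333 [561.85 248.36  34.38] yawY 165.22 z [-0. -0. -1.] q6 -148.42 F [-2.36 -9.44  3.72] 0.5054611570168216 62.02583469450474
14.0833 [561.87 248.39  34.39] yawY 165.22 z [-0. -0. -1.] q6 -148.42 F [-2.82 -9.35  1.81] 0.5060316156837519 62.02439412474632
14.1333 [561.87 248.4   34.39] yawY 165.22 z [-0. -0. -1.] q6 -148.42 F [-2.03 -9.37  2.41] 0.5011051499459338 62.02559910714626
```

```bash
python3 -m pendant '0 0.2 0.8 0 0 0 0; 0 0.3 1.3 0 0 0 0; 0 0.3 1.3 0 0 0 0; 0 0.3 1.3 0 0 0 0; 0 0.3 1.3 0 0 0 0; 0 0.3 1.3 0 0 0 0'
python3 -m pendant '0 -3 -10 0 0 0 0; 0 -7 -26 0 0 0 0; 0 -13 -50 0 0 0 0; 0 -20 -75 0 0 0 0; 0 -28 -106 0 0 0 0; 0 -28 -106 -5 0 0 0; 0 -28 -106 -10 0 0 0; 0 -28 -106 -15 0 0 0'
python3 -m pendant '0 0 0 -1 0 0 0; 0 0 0 -2 0 0 0; 0 0 0 -3 0 0 0; 0 0 0 -4 0 0 0; 0 0 0 -4 0 0 0; 0 0 0 -4 0 0 0'
```

```text
clock: 14.68
position: [562.1, 249.5, 34.4]
tcp_rot: [1.916, -2.487, 0.001]
wrist_force: [-1.7, -9.1, 2.1]
opening: 0.508
grip_force: 62.1
clock: 15.35
position: [535.1, 145.5, 19.2]
tcp_rot: [-1.916, 2.488, -0.0]
wrist_force: [0.1, -0.7, -1.6]
opening: 0.509
grip_force: 61.8
clock: 15.85
position: [534.5, 145.2, 15.4]
tcp_rot: [-1.918, 2.488, 0.0]
wrist_force: [-0.1, -0.8, -0.9]
opening: 0.503
grip_force: 61.8
```

```bash
python3 -m pendant '0 0 0 -0.5 0 0 0; 0 0 0 -1.2 0 0 0; 0 0 0 -1.2 0 0 0; 0 0 0 -1.2 0 0 0'
python3 -m pendant '1 0 0 0 0 0 0; 1 0 0 0 0 0 0; 1 0 0 0 0 0 0; 1 0 0 0 0 0 0; 1 0 0 0 0 0 0; 1 0 0 0 0 0 0'
python3 -m pendant '1 0 0 20 0 0 0; 1 0 0 60 0 0 0; 1 0 0 100 0 0 0; 1 0 0 100 0 0 0; 1 0 0 100 0 0 0'
python3 -m pendant '1 0 0 0 0 0 -45; 1 0 0 0 0 0 -45; 1 0 0 0 0 0 -45; 1 0 0 0 0 0 -45; 1 0 0 0 0 0 -45; 1 0 0 0 0 0 -45; 1 0 0 0 0 0 -45; 1 0 0 0 0 0 -45'
python3 -m pendant '1 0 0 0 0 0 -45; 1 0 0 0 0 0 -45; 1 0 0 0 0 0 -45; 1 0 0 0 0 0 -45; 1 0 0 0 0 0 -45; 1 0 0 0 0 0 -45; 1 0 0 0 0 0 -45; 1 0 0 0 0 0 -45'
python3 - <<'E'
from h import *
pr()
q=face(75,tool()[0]["position"][:2],0,0)
f=q[(abs(q[:,0])<45)&(abs(q[:,1])<30)&(q[:,2]>6)&(q[:,2]<78)]
for lo,hi in((8,42),(42,60),(60,78)): 
  b=f[(f[:,2]>lo)&(f[:,2]<hi)]; print(lo,len(b),b.min(0),b.max(0),rect(b))
g=f[(f[:,2]>12)&(f[:,2]<42)&(f[:,0]<0)&(abs(f[:,1])<18)];print(g.mean(0),np.polyfit(g[:,1],g[:,0],1))
cv2.imwrite("pics/s3.png",cv2.resize(eyes.grab_frame("side")[0][60:220,120:320],(600,480)))
E
```

```text
clock: 16.18
position: [534.6, 145.0, 14.5]
tcp_rot: [-1.917, 2.488, -0.0]
wrist_force: [-0.1, 1.0, 2.5]
opening: 0.508
grip_force: 62.0
clock: 16.68
position: [534.4, 144.9, 14.1]
tcp_rot: [1.917, -2.488, -0.0]
wrist_force: [0.2, -0.3, -0.4]
opening: 1.0
grip_force: 0.0
clock: 17.1
position: [536.0, 145.2, 116.7]
tcp_rot: [-1.914, 2.485, -0.004]
wrist_force: [-0.5, 0.0, -0.6]
opening: 1.0
grip_force: 0.0
clock: 17.77
position: [533.6, 144.8, 112.6]
tcp_rot: [0.816, -3.031, -0.001]
wrist_force: [0.6, -0.7, 0.0]
opening: 0.996
grip_force: 0.0
clock: 18.43
position: [533.9, 144.9, 113.1]
tcp_rot: [-0.403, -3.114, 0.001]
wrist_force: [-0.5, -1.3, -0.5]
opening: 0.999
grip_force: 0.0
18.4333 [533.86 144.85 113.1 ] yawY 75.25 z [-0. -0. -1.] q6 -68.01 F [-0.52 -1.26 -0.52] 0.9985783693457674 0.0
8 169 [-35.34 -21.3    8.57] [ 9.52 22.6  41.35] ((-21.813920974731445, -7.730091094970703), (31.007858276367188, 60.74325942993164), 39.731346130371094)
42 150 [-35.08 -20.45  42.19] [27.11 21.59 59.88] ((-3.9554977416992188, 0.2565345764160156), (61.80594253540039, 42.05671691894531), 0.7332267761230469)
60 90 [-33.19 -15.37  60.05] [28.04  9.53 75.58] ((-3.0617542266845703, 0.7785778045654297), (61.134864807128906, 23.812082290649414), 10.594005584716797)
[-29.31   0.4   26.71] [ -0.01 -29.3 ]
```

View pics/s3.png

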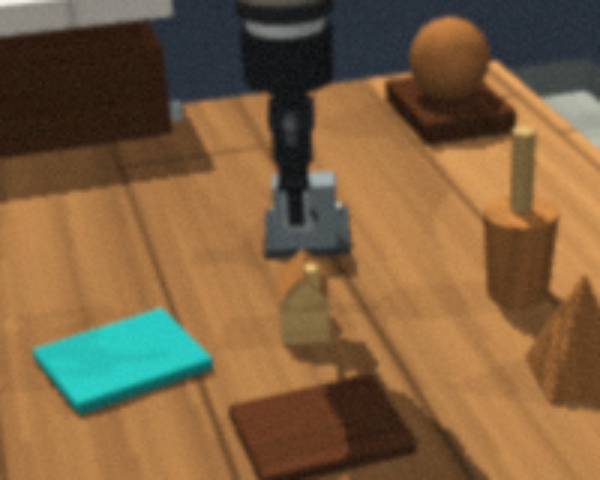

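Cottage stands upright on the bench at about (305,315) in the crop, chimney gable toward the camera, square with the stand behind it. I'll regrasp it by the gables.

```bash
python3 -m pendant '1 0 -1 -40 0 0 0; 1 0 -1 -75 0 0 0; 1 0 -1 -93 0 0 0; 1 0 -1 -99 0 0 0; 1 0 -1 -99 0 0 0; 1 0 -1 -99 0 0 0; 0 0 -1 -99 0 0 0; 0 0 -1 -99 0 0 0'
python3 -m pendant '0 0 0 0 0 0 0; 0 0 0 0 0 0 0; 0 0 0 0 0 0 0; 0 0 0 0 0 0 0; 0 0 0 0 0 0 0; 0 0 0 0 0 0 0'
python3 -m pendant '0 0 0 10 0 0 0; 0 0 0 20 0 0 0; 0 0 0 20 0 0 0; 0 0 0 20 0 0 7; 0 0 0 20 0 0 14; 0 0 0 20 0 0 21; 0 0 0 20 0 0 28; 0 0 0 20 0 0 35'
```

```text
clock: 19.2
position: [535.6, 144.1, 16.7]
tcp_rot: [0.403, 3.113, 0.001]
wrist_force: [-0.2, -0.0, 0.5]
opening: 0.749
grip_force: 0.0
clock: 19.7
position: [535.6, 144.1, 16.7]
tcp_rot: [0.403, 3.113, 0.001]
wrist_force: [-0.1, -0.4, 6.1]
opening: 0.65
grip_force: 64.3
clock: 20.37
position: [534.5, 143.9, 35.4]
tcp_rot: [-0.561, 3.091, 0.0]
wrist_force: [-0.6, 0.4, -1.8]
opening: 0.649
grip_force: 63.6
```

```bash
python3 -m pendant '0 0 0 1 0 0 55; 0 0 0 1 0 0 55; 0 0 0 1 0 0 55; 0 0 0 1 0 0 55; 0 0 0 1 0 0 55; 0 0 0 1 0 0 55; 0 0 0 1 0 0 55; 0 0 0 1 0 0 55'
cat > m.py <<'E'
from h import *
eyes.grab_frame("top");eyes.grab_frame("top");pr();s,_,_=tool()
q=face(75,s["position"][:2],0,0)
f=q[(abs(q[:,0]+22)<8)&(abs(q[:,1])<27)&(q[:,2]>5)&(q[:,2]<75)]
g=f[(f[:,2]>22)&(f[:,2]<60)]
A=np.c_[g[:,1:],np.ones(len(g))];print("plane",np.linalg.lstsq(A,g[:,0],rcond=None)[0],g.mean(0),f.min(0),f.max(0))
for lo in range(10,75,5):
    b=f[(f[:,2]>=lo)&(f[:,2]<lo+5)]
    if len(b): print(lo,len(b),b[:,1].min(),b[:,1].max(),b[:,0].mean())
E
python3 m.py
```

```text
clock: 21.03
position: [534.5, 143.9, 36.4]
tcp_rot: [-1.925, 2.482, -0.0]
wrist_force: [0.1, 0.3, -2.0]
opening: 0.646
grip_force: 63.5
21.1333 [534.47 143.96  36.33] yawY 165.27 z [ 0.  0. -1.] q6 -158.14 F [ 0.12 -0.28 -1.87] 0.64941163074519 63.488294184207916
plane [ -0.02   0.02 -23.9 ] [-23.28   0.25  41.21] [-28.54 -26.66  18.27] [-14.45  26.88  74.82]
15 8 -6.5675168743088586 20.908723373413455 -21.676425720808282
20 27 -25.951236429964176 26.188428213514026 -22.766942008440115
25 28 -26.232447069780065 25.557349473011282 -23.631996277547216
30 35 -26.390140735007027 25.49352893806616 -23.844802980723426
35 33 -26.65993294944605 25.238297237768204 -23.371184184274266
40 29 -24.22645499475756 24.72608448263032 -23.249622541006644
45 33 -24.37663837711329 24.340689168435507 -22.937320870958413
50 31 -24.800046925208072 26.87830297087864 -23.078834625541454
55 34 -22.239708064035153 26.43170042722313 -23.14309496646677
60 32 -25.092261017474776 25.958222516291023 -22.60793106148703
65 44 -25.404503894643796 25.661511237821532 -21.7209731915379
70 47 -25.803712649939165 25.406731554527873 -17.960207954278996
```

```bash
python3 -m pendant '0 8 30 0.4 0 0 -0.2; 0 15 60 0.4 0 0 -0.2; 0 21 80 0.4 0 0 -0.2; 0 24.5 92 0.4 0 0 -0.2; 0 25.5 95 0.4 0 0 -0.2; 0 26 97 0.4 0 0 -0.2; 0 26 97 0.4 0 0 -0.2; 0 26 97 0.4 0 0 -0.2'
python3 -m pendant '0 0.4 1.5 0 0 0 0; 0 0.7 3 0 0 0 0; 0 1.2 4.5 0 0 0 0; 0 1.6 6 0 0 0 0; 0 1.6 6 0 0 0 0; 0 1.6 6 0 0 0 0; 0 1.6 6 0 0 0 0'
```

```text
clock: 21.85
position: [560.2, 239.8, 36.4]
tcp_rot: [1.911, -2.493, -0.0]
wrist_force: [-0.1, -1.2, -1.0]
opening: 0.647
grip_force: 63.7
clock: 22.43
position: [562.1, 246.5, 36.6]
tcp_rot: [1.913, -2.492, 0.001]
wrist_force: [-0.4, -5.3, 2.0]
opening: 0.648
grip_force: 63.7
```

```bash
python3 -m pendant '0 0.3 1.5 0 0 0 0; 0 0.6 3 0 0 0 0; 0 1 4.5 0 0 0 0; 0 1.2 6 0 0 0 0; 0 1.2 6 0 0 0 0; 0 1.2 6 0 0 0 0; 0 1.2 6 0 0 0 0'
python3 -m pendant '0 0.2 0.8 0 0 0 0; 0 0.4 1.6 0 0 0 0; 0 0.5 2.2 0 0 0 0; 0 0.5 2.2 0 0 0 0; 0 0.5 2.2 0 0 0 0; 0 0.5 2.2 0 0 0 0'
python3 - <<'E'
from h import *
for i in range(5): pr(); eyes.grab_frame("top")
E
```

```text
clock: 23.02
position: [563.4, 251.8, 36.6]
tcp_rot: [1.912, -2.491, 0.002]
wrist_force: [0.2, -8.8, 1.0]
opening: 0.649
grip_force: 63.8
clock: 23.52
position: [563.9, 253.8, 36.6]
tcp_rot: [1.912, -2.491, 0.002]
wrist_force: [-0.2, -9.3, 2.3]
opening: 0.65
grip_force: 63.8
23.5167 [563.93 253.75  36.63] yawY 165.02 z [-0. -0. -1.] q6 -147.77 F [-0.24 -9.28  2.28] 0.6495031863225185 63.8298636674881
23.5667 [563.96 253.76  36.65] yawY 165.02 z [-0. -0. -1.] q6 -147.77 F [-0.99 -9.44  1.5 ] 0.6501412611117997 63.83039206266403
23.6167 [563.93 253.72  36.62] yawY 165.02 z [-0. -0. -1.] q6 -147.77 F [ 0.26 -8.44  1.39] 0.6520608143469826 63.830257058143616
23.6667 [563.93 253.73  36.62] yawY 165.01 z [-0. -0. -1.] q6 -147.77 F [-0.23 -9.6   2.43] 0.6483393479104371 63.83019000291824
23.7167 [563.91 253.71  36.6 ] yawY 165.02 z [-0. -0. -1.] q6 -147.77 F [-1.03 -9.25  2.74] 0.6504098504568367 63.829170763492584
```

```bash
python3 -m pendant '0 0.2 0.8 0 0 0 0; 0 0.3 1.3 0 0 0 0; 0 0.3 1.3 0 0 0 0; 0 0.3 1.3 0 0 0 0; 0 0.3 1.3 0 0 0 0; 0 0.3 1.3 0 0 0 0'
python3 -m pendant '0 -3 -10 0 0 0 0; 0 -7 -26 0 0 0 0; 0 -13 -50 0 0 0 0; 0 -20 -75 0 0 0 0; 0 -27 -100 0 0 0 0; 0 -27 -100 0 0 0 -7; 0 -27 -100 0 0 0 -14; 0 -27 -100 0 0 0 -20'
python3 -m pendant '0 0 0 0 0 0 -55; 0 0 0 0 0 0 -55; 0 0 0 0 0 0 -55; 0 0 0 0 0 0 -55; 0 0 0 0 0 0 -55; 0 0 0 0 0 0 -55; 0 0 0 0 0 0 -55; 0 0 0 0 0 0 -55'
python3 -m pendant '0 0 0 0 0 0 -55; 0 0 0 0 0 0 -55; 0 0 0 0 0 0 -55; 0 0 0 0 0 0 -55; 0 0 0 0 0 0 -55; 0 0 0 0 0 0 -55; 0 0 0 0 0 0 -55; 0 0 0 0 0 0 -55'
python3 -m pendant '0 0 0 0 0 0 -50; 0 0 0 0 0 0 -50; 0 0 0 0 0 0 -50; 0 0 0 0 0 0 -50; 0 0 0 0 0 0 -50; 0 0 0 0 0 0 -50; 0 0 0 0 0 0 -50; 0 0 0 0 0 0 -50'
python3 m.py
```

```text
clock: 24.27
position: [564.2, 254.9, 36.6]
tcp_rot: [1.912, -2.491, 0.002]
wrist_force: [0.0, -10.0, 2.7]
opening: 0.65
grip_force: 63.9
clock: 24.93
position: [537.4, 156.6, 36.7]
tcp_rot: [-1.44, 2.79, 0.001]
wrist_force: [-0.3, 0.5, -1.9]
opening: 0.649
grip_force: 64.1
clock: 25.6
position: [537.4, 157.2, 36.5]
tcp_rot: [0.009, 3.141, 0.002]
wrist_force: [-0.6, -0.2, -1.1]
opening: 0.652
grip_force: 64.3
clock: 26.27
position: [537.4, 157.2, 36.6]
tcp_rot: [1.459, 2.782, 0.002]
wrist_force: [0.2, -0.2, -0.6]
opening: 0.65
grip_force: 64.3
clock: 26.93
position: [537.3, 157.1, 36.5]
tcp_rot: [-2.496, -1.907, -0.002]
wrist_force: [1.1, 0.1, -1.6]
opening: 0.65
grip_force: 64.4
27.0333 [537.25 156.9   36.52] yawY -14.75 z [ 0.  0. -1.] q6 23.14 F [-0.12  0.06 -0.76] 0.6458600083465655 64.36302870512009
plane [ -0.01  -0.02 -20.44] [-21.09   0.31  41.1 ] [-27.69 -26.52  18.75] [-14.16  26.93  74.5 ]
15 3 -15.70595661600539 17.661019963902532 -18.802603587006782
20 34 -24.211824861446512 25.789668478653642 -21.344599224006057
25 27 -24.448082584648894 25.20992016863691 -20.94973388893856
30 29 -24.77442056636055 25.220129543842294 -20.61543869452893
35 30 -24.914474307896487 24.562509671011924 -21.270753660203805
40 34 -25.202643234732623 26.920955925497637 -20.773640597415262
45 30 -25.497669238091948 26.933190558417284 -20.99606331012951
50 32 -25.66461078026393 26.368944365921262 -21.108629547609908
55 32 -25.960676198697186 25.994984208617854 -21.784563328306444
60 33 -26.1052537302186 25.698039568091716 -21.226305276951607
65 43 -26.51599648755723 25.291197772798842 -19.34533449611876
70 29 -23.940403871857985 25.010061416640497 -16.905899551989158
```

```bash
python3 -m pendant '0 7 26 0.2 0 0 -0.2; 0 13 50 0.2 0 0 -0.2; 0 18 68 0.2 0 0 -0.2; 0 20 76 0.2 0 0 -0.2; 0 21.5 80 0.2 0 0 -0.2; 0 22 82 0.2 0 0 -0.2; 0 22 82 0.2 0 0 -0.2; 0 22 82 0.2 0 0 -0.2'
python3 -m pendant '0 0.4 1.5 0 0 0 0; 0 0.7 3 0 0 0 0; 0 1.2 4.5 0 0 0 0; 0 1.6 6 0 0 0 0; 0 1.6 6 0 0 0 0; 0 1.6 6 0 0 0 0; 0 1.6 6 0 0 0 0'
```

```text
clock: 27.75
position: [558.8, 237.6, 36.6]
tcp_rot: [2.495, 1.909, -0.001]
wrist_force: [0.3, 0.6, -0.8]
opening: 0.651
grip_force: 64.3
clock: 28.33
position: [560.7, 244.0, 36.8]
tcp_rot: [2.495, 1.908, -0.001]
wrist_force: [-1.8, -4.1, -0.1]
opening: 0.651
grip_force: 64.3
```

```bash
python3 -m pendant '0 0.4 1.5 0 0 0 0; 0 0.7 3 0 0 0 0; 0 1.2 4.5 0 0 0 0; 0 1.6 6 0 0 0 0; 0 1.6 6 0 0 0 0; 0 1.6 6 0 0 0 0; 0 1.6 6 0 0 0 0'
python3 -m pendant '0 0.2 0.8 0 0 0 0; 0 0.4 1.6 0 0 0 0; 0 0.5 2.2 0 0 0 0; 0 0.5 2.2 0 0 0 0; 0 0.5 2.2 0 0 0 0; 0 0.5 2.2 0 0 0 0'
python3 - <<'E'
from h import *
for i in range(5): pr(); eyes.grab_frame("top")
E
```

```text
clock: 28.92
position: [562.1, 249.5, 36.8]
tcp_rot: [2.495, 1.908, -0.002]
wrist_force: [-1.5, -8.0, 2.5]
opening: 0.649
grip_force: 64.3
clock: 29.42
position: [562.6, 251.3, 36.8]
tcp_rot: [2.495, 1.908, -0.003]
wrist_force: [-1.9, -9.2, 3.1]
opening: 0.649
grip_force: 64.4
29.4167 [562.55 251.35  36.81] yawY -15.18 z [-0. -0. -1.] q6 32.24 F [-1.91 -9.21  3.14] 0.6490004962177583 64.37212944030762
29.4667 [562.53 251.4   36.8 ] yawY -15.17 z [-0. -0. -1.] q6 32.24 F [-1.75 -8.32  2.57] 0.6503665521978623 64.37215000391006
29.5167 [562.54 251.37  36.79] yawY -15.18 z [-0. -0. -1.] q6 32.24 F [-1.33 -8.62  2.48] 0.6489505687326288 64.37258094549179
29.5667 [562.59 251.37  36.81] yawY -15.18 z [-0. -0. -1.] q6 32.24 F [-2.28 -7.96  1.53] 0.6461511653209631 64.37350809574127
29.6167 [562.55 251.37  36.81] yawY -15.18 z [-0. -0. -1.] q6 32.24 F [-0.77 -8.71  2.2 ] 0.647440958793965 64.37112003564835
```

```bash
python3 -m pendant '0 0.2 0.8 0 0 0 0; 0 0.3 1.4 0 0 0 0; 0 0.3 1.4 0 0 0 0; 0 0.3 1.4 0 0 0 0; 0 0.3 1.4 0 0 0 0; 0 0.3 1.4 0 0 0 0'
python3 -m pendant '0 -3 -10 0 0 0 0; 0 -7 -26 0 0 0 0; 0 -13 -50 0 0 0 0; 0 -20 -75 0 0 0 0; 0 -27 -100 10 0 0 0; 0 -35 -135 20 0 0 0; 0 -40 -160 20 0 0 0; 0 -45 -180 20 0 0 0'
python3 -m pendant '0 -10 -40 0 0 0 0; 0 -17 -75 0 0 0 0; 0 -19 -95 0 0 0 0; 0 -19 -101 0 0 0 0; 0 -19 -101 -8 0 0 0; 0 -19 -101 -16 0 0 0; 0 -19 -101 -20 0 0 0; 0 -19 -101 -20 0 0 0'
python3 - <<'E'
from h import *
pr();eyes.grab_frame("top");pr()
q=face(75,tool()[0]["position"][:2],0,0)
f=q[(abs(q[:,0]+22)<8)&(abs(q[:,1])<27)&(q[:,2]>16)&(q[:,2]<75)];print(f.min(0),f.max(0))
E
```

```text
clock: 30.17
position: [562.9, 252.6, 36.8]
tcp_rot: [2.494, 1.908, -0.003]
wrist_force: [-2.0, -10.1, 3.8]
opening: 0.65
grip_force: 64.4
clock: 30.83
position: [518.4, 72.8, 57.5]
tcp_rot: [2.495, 1.907, 0.004]
wrist_force: [1.0, -0.5, -2.2]
opening: 0.65
grip_force: 64.3
clock: 31.5
position: [498.2, -25.4, 35.2]
tcp_rot: [-2.492, -1.909, 0.003]
wrist_force: [0.2, -0.6, -1.2]
opening: 0.65
grip_force: 64.3
31.5 [498.24 -25.42  35.17] yawY -15.08 z [-0.  0. -1.] q6 3.32 F [ 0.2  -0.6  -1.24] 0.65024431160199 64.2939618229866
31.55 [498.58 -25.57  35.72] yawY -15.07 z [-0.  0. -1.] q6 3.31 F [-0.54 -0.9  -1.57] 0.650786213547016 64.29243385791779
[-28.82 -26.6   16.3 ] [-14.18  26.97  74.98]
```

```bash
python3 -m pendant '0 0 0 -1 0 0 0; 0 0 0 -2 0 0 0; 0 0 0 -3 0 0 0; 0 0 0 -4 0 0 0; 0 0 0 -4 0 0 0; 0 0 0 -4 0 0 0'
python3 -m pendant '0 0 0 -0.5 0 0 0; 0 0 0 -1 0 0 0; 0 0 0 -1 0 0 0; 0 0 0 -1 0 0 0'
```

```text
clock: 32.1
position: [499.0, -27.0, 32.7]
tcp_rot: [2.495, 1.909, 0.0]
wrist_force: [-0.1, -1.0, -1.3]
opening: 0.653
grip_force: 64.3
clock: 32.43
position: [499.0, -27.0, 31.7]
tcp_rot: [2.495, 1.909, 0.0]
wrist_force: [-1.0, -0.1, -1.6]
opening: 0.648
grip_force: 64.3
```

```bash
python3 -m pendant '0 0 0 -0.4 0 0 0; 0 0 0 -0.7 0 0 0; 0 0 0 -0.7 0 0 0; 0 0 0 -0.7 0 0 0'
python3 -m pendant '0 0 0 -0.3 0 0 0; 0 0 0 -0.6 0 0 0; 0 0 0 -0.6 0 0 0; 0 0 0 -0.6 0 0 0'
```

```text
clock: 32.77
position: [499.0, -27.0, 31.0]
tcp_rot: [2.495, 1.909, 0.0]
wrist_force: [-0.1, -0.1, -1.9]
opening: 0.648
grip_force: 64.3
clock: 33.1
position: [499.1, -26.9, 30.7]
tcp_rot: [2.495, 1.909, 0.0]
wrist_force: [-1.0, -0.3, 5.0]
opening: 0.647
grip_force: 64.9
```

Contact felt (about +6.5 N), so I'll release and retreat straight up.

```bash
python3 -m pendant '1 0 0 0 0 0 0; 1 0 0 0 0 0 0; 1 0 0 0 0 0 0; 1 0 0 0 0 0 0; 1 0 0 0 0 0 0; 1 0 0 0 0 0 0'
python3 -m pendant '1 0 0 20 0 0 0; 1 0 0 60 0 0 0; 1 0 0 100 0 0 0; 1 0 0 140 0 0 0; 1 0 0 160 0 0 0; 1 0 0 160 0 0 0; 1 0 0 160 0 0 0; 1 0 0 160 0 0 0'
python3 - <<'E'
from h import *
im,d=eyes.grab_frame("side");P=cloud("side",d).reshape(-1,3);pr()
P=P[(abs(P[:,0]-499)<50)&(abs(P[:,1]+27)<50)&(P[:,2]>20)&(P[:,2]<95)]
print(P[:,2].max(),rect(P))
cv2.imwrite("pics/s4.png",cv2.resize(im[60:260,120:380],(780,600)))
E
```

```text
clock: 33.6
position: [499.1, -27.0, 30.4]
tcp_rot: [2.495, 1.909, 0.0]
wrist_force: [0.8, -0.0, -0.8]
opening: 0.997
grip_force: 0.0
clock: 34.27
position: [498.3, -26.8, 189.4]
tcp_rot: [-2.494, -1.908, 0.002]
wrist_force: [-0.5, 0.5, -0.4]
opening: 0.999
grip_force: 0.0
34.3167 [498.15 -26.79 188.94] yawY -15.18 z [-0.  0. -1.] q6 3.29 F [0.2  0.1  0.14] 0.9972788888655026 0.0
89.43630503800598 ((494.6661071777344, -37.88161087036133), (28.450740814208984, 55.928924560546875), 75.67762756347656)
```

View pics/s4.png

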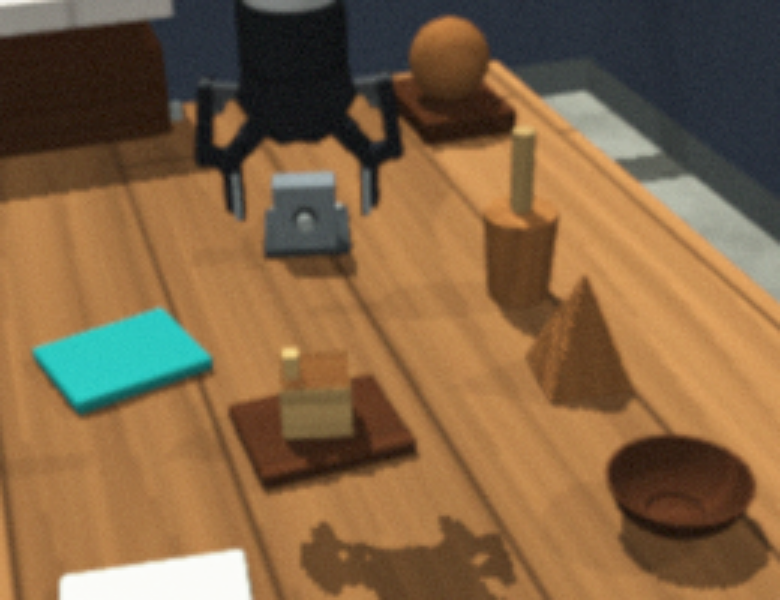

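The cottage stands upright in the middle of the dark board, at about (317,400) in the crop. The gripper is clear and the bystanders haven't moved.

```bash
python3 -c "
from cell import ctrl
print(ctrl.hand_in())"
```

```text
the job is handed in; nothing more can be done
None
```

All four walls were pressed on the stamp in order, to about 9–10 N each (close to the 10 N of full travel); the cottage stands upright on the dark board, the bystanders look unmoved, and the job is handed in (no verdict was returned).

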